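# Stand the panel lamp up on its kick-out leg

### The arm

A 7-joint arm with a two-finger parallel gripper is mounted at the origin on a cart in front of the work surface, level with it; the furniture and walls round the work are solid. World frame = base frame: x ahead of the robot, y to its left, z up, the work surface at z = 0. Lengths are in m, angles in rad, forces in N, time in s.
With the tool pointing down it reaches from about 0.425 to 0.825 m from the base axis. Payload 3.6 kg.
Tool frame: the origin (TCP) lies on the mounting face of the last link; the fingertips stand ctrl.tcp_to_tips ahead of it and the grasp point (between the pads) lies 155 mm ahead of it (ctrl.tcp_to_tips is the distance from the TCP to the fingertips, in m); z points along the fingers, y is the direction in which the jaws open and shut (so a half turn about z gives the same grasp; the last joint's range is limited). The gripper opens to 85 mm and grips with 20 to 120 N. Pads are 22 mm wide; open, the fingers measure 114 mm over their backs; the gripper's body (76 mm by 85 mm) begins 54 mm behind the grasp point. The pads swing forward as they close: fully open they stand 13 mm farther back than shut.
Start: joints at [1.304, 0.615, -0.013, 1.423, 0.008, 1.103, -0.04], TCP at [0.154, -0.631, 0.405] pointing down, gripper open.
Joint ranges: [-3.12, 3.12], [-0.3, 2.06], [-1.34, 1.32], [0.26, 2.42], [-1.36, 4.5], [0.01, 1.98], [-2.84, 2.84]. Speed limits (rad/s): [2.79, 2.79, 3.14, 3.14, 3.14, 3.14, 3.14].

### API

Orientations are given as a unit quaternion [w, x, y, z].
In Python, from rig import ctrl, optics gives the robot as it stands. The module is installed in compiled form; this text tells all that it offers.
- The arm moves only by the shell command python3 -m crank 'ROWS' [OPENING] [FORCE]. ROWS is JSON, a list of rows, each a list of 6 numbers: the shift along the world's x, y, z in m, then the turn, a rotation vector about the world's x, y, z in rad. A call has 1 to 20 rows; each row shifts and turns the pose as measured when the row begins; what a row does not reach is not made up. A row lasts 1/10 s, in which the tool goes at most 50 mm and 8.59 degrees, less where a joint would pass 70% of its speed; a pose out of reach is approached as far as the arm can. A call with a gripper value outside its range is refused whole. OPENING is the opening, from 0 (shut) to 1 (fully open), set as the call begins (- or left out, the last holds). The fingers move at their own pace and stop on an object; FORCE is the grip in N (left out, the last holds). Time passes only in rows, so rows that do not move let the fingers close. It gives the time, the measured TCP pose, the force and the opening at its end, in the units of the state.
- ctrl.get_obs(): the state, without advancing time (a new reading comes with each control period).
- optics.snapshot(name): name is "scene" or "top" or "wrist"; returns a dict with "img" (400x640x3 uint8, red, green, blue), "z_map" (400x640 float32, m along the optical axis (not along the pixel's ray), 0 where there is no reading), "intrinsics" (3x3 intrinsics, pixels), "world_to_cam" (4x4, takes a point from world to camera coordinates); the wrist camera has in their place "hand_eye" (4x4, takes a point from camera to tool coordinates, whose origin is the TCP and whose axes are the flange's). Camera axes: x right, y up, looking along -z (the intrinsics and any distortion apply to the point x, -y, -z); pixel columns grow to the right and rows downward; lengths in m; the calibration is good to about 2 mm. A picture is of the moment at which its call begins: read the wrist's pose just before it.
- ctrl.hand_in(): hands the job in, once; it reports no verdict.
The state is a dict: "clock": time; "joint_positions": joint angles; "dq": joint speeds; "joint_torque": joint torques, N m; "position": TCP position; "eef_rot": TCP orientation; "wrist_force": force on the tool from outside, world axes, zero at the start; "wrist_torque": the same for the moment, N m; "width": finger opening in m.
Only numpy, scipy, OpenCV 4.12 (cv2) and the standard library are available. Lean on these libraries where they do the work, as an engineer would, in place of code of your own. Each camera call takes 0.05 s, during which the arm holds its last target.

### The job

The flat LED panel lamp lies on its face on the bench. Swing its folded kick-out leg fully open, then stand the lamp up on that leg so that it leans back, face towards the robot, with its bottom edge square up against the wooden bench stop behind it. Leave the other things on the bench where they are.

Things in the scene. Friction and masses are not known exactly. Their poses are not given: they have to be found in the camera images.
- lamp_center (a point): Centre of the lamp's housing, a flat grey box 130 wide, 112 tall, 20 mm thick, 0.7 kg, lying on its white face; 10 mm above the bench. Axes: -x to its top edge (handle, nearer the robot), +x to its bottom edge, y along its width, +z out of its back (up while it lies). Standing, it leans back 15 degrees: +x points down, +z away from the robot and slightly down.
- lamp_handle (a point): Middle of the carry handle's bar: round, dark, 10 to 12 mm thick, 94 mm long along the lamp's y, on two sloping arms at its ends; opening between bar and housing about 30 mm. At (-95, 0, +40) mm in the axes of lamp_center, so 50 mm above the bench while the lamp lies, with free space below. Axes as lamp_center.
- lamp_bottom (a point): Axis of the black rubber roll, 20 mm in diameter and 124 mm long along y, which forms the lamp's bottom edge; at (+55, 0, 0) mm from lamp_center. The lamp tips up about this axis, which stays 10 mm above the bench. Axes as lamp_center.
- leg (a joint): Opening angle of the leg on the lamp's back: 0 folded flat, 0.873 rad (50 deg) fully open at its stop. Hinge axis along the lamp's y at (-35, 0, +15) mm from lamp_center. The leg is a U of 8 mm steel bar, arms 76 mm apart, 106 mm long; folded it points to the lamp's bottom edge and overhangs it by 12 mm. A light friction hinge (0.025 N m) keeps it where it is left.
- leg_tab (a point): Middle of the upper edge of the thumb tab: steel plate 30 mm wide along y, 4 mm thick, fixed to the leg at right angles, 45 mm out from the hinge axis. Leg folded: it stands straight up, edge 70 mm above the bench. Pushing it towards the lamp's top edge (about 2 N) swings the leg open; fully open it leans 50 degrees that way, edge 54 mm above the bench.
- leg_foot (a point): Middle of the leg's foot, a rubber sleeve 12 mm in diameter along y; the foot stands on the bench when the lamp stands. Rubber friction can hold the lamp balanced near upright with this foot still in the air: push it on over until the foot rests on the bench (this point 6 mm up).
- bench_stop: Wooden batten fixed to the bench, 24 (x) by 150 (y) by 12 mm high; origin at the centre of its underside. Its front face, towards the lamp, is at x = -12 mm; with the lamp home against it lamp_bottom is at x = -22 mm in this frame. The lamp starts 10 to 30 mm short of it. The folded leg's foot passes over it; the open leg's foot comes down behind it.
- tee_center (a point): Centre of a grey pipe tee 67x92x42 mm lying to the right of the lamp; leave alone.
- coupling_center (a point): Centre of a black pipe coupling, 54 mm across and 60 mm high, to the left of the lamp; leave alone.
- roll_center (a point): Centre of a roll of tape lying flat, 72 mm across and 26 mm high, farther to the left; leave alone.

How it is judged:
On the way:
1. the leg is swung fully open (value of joint leg above 0.8 rad), for 0.2 s.
At the end, for the whole second after the job is handed in: The leg is open (over 0.80 rad) with its foot on the bench; the lamp leans back 7 to 22 degrees on it, bottom edge down on the bench, square to the bench stop within 0.15 rad and within 12 mm of touching its front face, sideways within 70 mm of its middle (value of joint leg above 0.8 rad and angle between lamp_center's own z axis and vertical between 1.7 and 1.97 rad and angle between lamp_center's own x axis and vertical above 2.7 rad and height (world z) of lamp_bottom below 0.016 m and height (world z) of leg_foot below 0.012 m and x of lamp_bottom in the frame of bench_stop between -0.034 and -0.016 m and y of lamp_bottom in the frame of bench_stop between -0.07 and 0.07 m and angle between the y axis of lamp_center and the y axis of bench_stop, either way round below 0.15 rad).
It fails at once if the tee, coupling or roll is moved more than 30 mm (distance of any of tee_center, coupling_center, roll_center from where it was at the start of the episode above 0.03 m).
It also fails if it takes over 56 s, if anything falls off the work surface, if the arm or the gripper's body presses on something with over 40 N, if the wrist force passes 120 N, or if a joint passes its speed limit or range.

## Working session

There is one attempt and no reset: what is moved stays moved. The work goes in short steps, Python scripts to look and compute and a shell command to move; the robot and the scene stay as the last step left them, time stands still between calls to the robot, and variables do not carry over. Pictures are saved under pics/ and viewed, and the job is handed in when it is done.

```bash
ls; mkdir -p pics
python3 - <<'E'
from rig import ctrl, optics
import cv2
print(ctrl.tcp_to_tips, ctrl.get_obs())
for n in ["scene","top"]:
    s=optics.snapshot(n); cv2.imwrite(f"pics/{n}0.png",s["img"][:,:,::-1]); print(n,s["intrinsics"],s["world_to_cam"],{k:getattr(v,'shape',v) for k,v in s.items()}.keys())
    import numpy as np; np.savez(f"{n}0.npz",**s)
E
```

```text
pics
0.1734 {'clock': 0.0, 'joint_positions': array([ 1.30449204,  0.61593083, -0.01263043,  1.42492684,  0.00812191,
        1.10336504, -0.04035427]), 'dq': array([ 1.57434242e-03, -5.53571484e-04,  9.53923305e-05, -9.24761755e-04,
       -2.07885766e-04,  1.11183012e-03, -2.13540219e-04]), 'joint_torque': array([ 6.85747591e-05, -4.69217885e+01,  2.59241257e-01, -1.71033490e+01,
        9.95730807e-03,  9.56367381e-03,  4.24490736e-06]), 'position': array([ 0.15432596, -0.63108453,  0.40352072]), 'eef_rot': array([-1.27735705e-03,  9.92811514e-01,  1.19681389e-01, -1.78441816e-04]), 'wrist_force': array([-0.13930478,  0.06698176, -0.38952576]), 'wrist_torque': array([ 0.01232288, -0.01026854,  0.01388713]), 'width': 0.08537570627001223}
scene [[433.71090628   0.         322.95683057]
 [  0.         433.71090628 205.37493599]
 [  0.           0.           1.        ]] [[-0.73463246 -0.67816502 -0.02018318  0.43512264]
 [ 0.41512862 -0.47282616  0.77724105 -0.23603635]
 [-0.53664083  0.56260788  0.62887915 -1.04420719]
 [ 0.          0.          0.          1.        ]] dict_keys(['img', 'z_map', 'intrinsics', 'world_to_cam'])
top [[389.14666909   0.         322.9024019 ]
 [  0.         389.14666909 198.27814364]
 [  0.           0.           1.        ]] [[-0.03271668 -0.99945764  0.00374854  0.09353562]
 [ 0.977714   -0.03122627  0.207606   -0.53660612]
 [-0.20737634  0.01045718  0.97820535 -1.18169859]
 [ 0.          0.          0.          1.        ]] dict_keys(['img', 'z_map', 'intrinsics', 'world_to_cam'])
```

View pics/scene0.png

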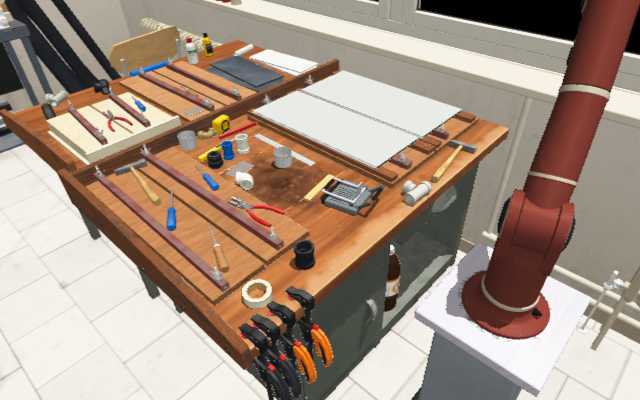

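View pics/top0.png

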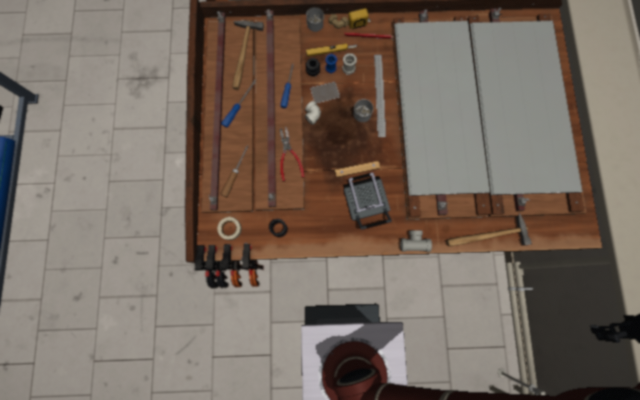

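The scene view shows the lamp at about (350,195) with the batten at (320,188), the tee at (417,190) and the coupling at (304,255). In the top view the lamp is at (367,200) and the batten at (357,169). Next I measure them with the depth map.

```bash
cat > h.py <<'E'
import numpy as np, cv2
def cloud(s, T=None):
    K=s["intrinsics"]; z=s["z_map"].astype(float)
    v,u=np.mgrid[0:z.shape[0],0:z.shape[1]]
    p=np.stack([(u-K[0,2])/K[0,0]*z, -(v-K[1,2])/K[1,1]*z, -z],-1)
    M=np.linalg.inv(s["world_to_cam"]) if T is None else T
    P=p@M[:3,:3].T+M[:3,3]; P[z==0]=np.nan
    return P
def proj(s,X,W=None):
    W=s["world_to_cam"] if W is None else W
    K=s["intrinsics"]; c=W[:3,:3]@np.array(X)+W[:3,3]
    return K[0,0]*c[0]/-c[2]+K[0,2], K[1,1]*-c[1]/-c[2]+K[1,2]
def tcpT(o):
    w,x,y,z=o["eef_rot"]
    from scipy.spatial.transform import Rotation as R
    T=np.eye(4);T[:3,:3]=R.from_quat([x,y,z,w]).as_matrix();T[:3,3]=o["position"];return T
E
python3 - <<'E'
from h import *
for n,pts,c in [("top",dict(lamp=(367,200),stop=(357,169),tee=(415,242),coup=(278,228),roll=(228,228),bench=(330,215)),(330,150,420,260)),("scene",dict(lamp=(350,195),stop=(320,188),tee=(417,190),coup=(304,250),bench=(330,230)),(290,160,440,280))]:
    s=np.load(n+"0.npz"); P=cloud(s)
    for k,(u,v) in pts.items(): print(n,k,P[v,u].round(3))
    im=s["img"][c[1]:c[3],c[0]:c[2],::-1]; im=cv2.resize(im,None,fx=5,fy=5,interpolation=cv2.INTER_CUBIC); cv2.imwrite(f"pics/{n}_crop.png",im)
E
```

```text
top lamp [ 0.536 -0.068  0.022]
top stop [ 0.646 -0.042  0.009]
top tee [ 0.393 -0.211  0.034]
top coup [ 0.457  0.226 -0.004]
top roll [ 0.462  0.389 -0.   ]
top bench [ 0.495  0.054 -0.002]
scene lamp [ 0.537 -0.065  0.019]
scene stop [ 0.641 -0.039  0.01 ]
scene tee [ 0.384 -0.205  0.035]
scene coup [0.464 0.212 0.032]
scene bench [ 0.49   0.081 -0.001]
```

View pics/top_crop.png

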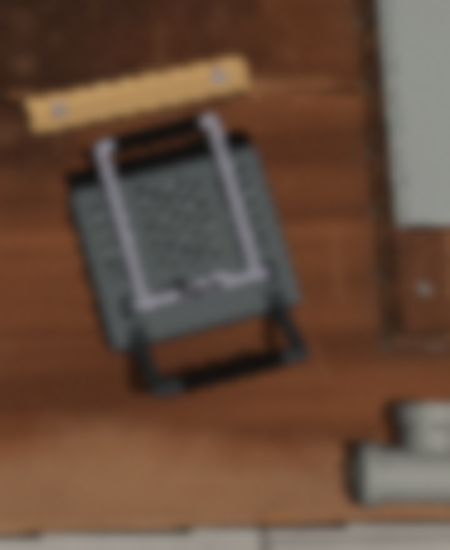

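View pics/scene_crop.png

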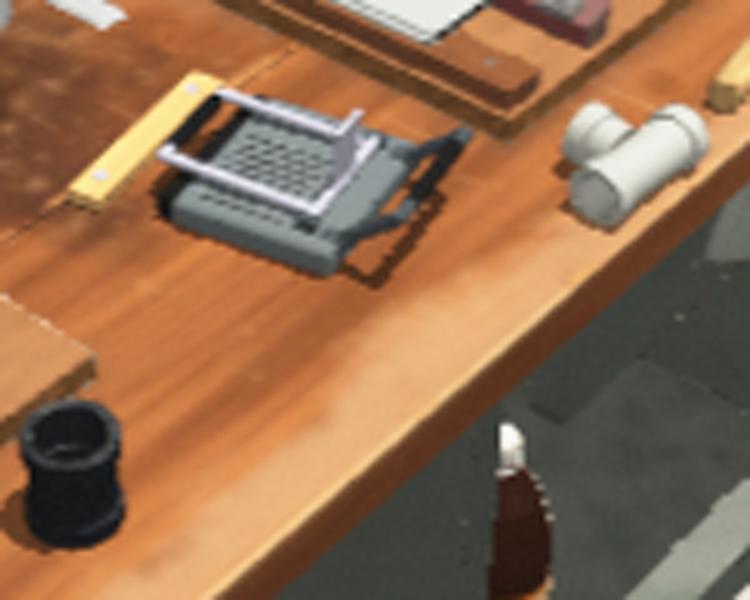

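Run:
```python
from h import *
def rect(P,name):
    P=P[:,:2].astype(np.float32); (c,sz,a)=cv2.minAreaRect(P*1000); print(name,len(P),np.round(c,1),np.round(sz,1),round(a,1))
    b=cv2.boxPoints((c,sz,a)); print(b.round(0).tolist())
for n in ["top","scene"]:
    s=np.load(n+"0.npz"); P=cloud(s); im=s["img"]; hsv=cv2.cvtColor(im,cv2.COLOR_RGB2HSV)
    near=(abs(P[...,0]-.57)<.16)&(abs(P[...,1]+.055)<.13)
    zs=P[near][:,2]
    y=near&(hsv[...,0]>14)&(hsv[...,0]<30)&(hsv[...,1]>90)&(hsv[...,2]>150)&(P[...,0]>.6)&(P[...,2]>.006)
    rect(P[y],n+" stop"); print("z",np.median(P[y][:,2]))
    g=near&(P[...,2]>.014)&(P[...,2]<.026)&(hsv[...,1]<90)
    rect(P[g],n+" body")
    h=near&(P[...,2]>.043)&(P[...,2]<.06)
    if h.sum()>3: rect(P[h],n+" handle")
    t=near&(P[...,2]>.056)
    if t.sum()>0: print("tab",t.sum(),P[t].mean(0).round(4),P[t].max(0).round(3),P[t].min(0).round(3))
    l=near&(hsv[...,2]>130)&(hsv[...,1]<60)&(P[...,0]<.66)
    if l.sum()>3:rect(P[l],n+" leg")
    for k,b in dict(tee=(.39,-.2,.07),coup=(.46,.22,.06),roll=(.46,.39,.06)).items():
        m=(abs(P[...,0]-b[0])<b[2])&(abs(P[...,1]-b[1])<b[2])&(P[...,2]>.012); print(k,m.sum(),np.nanmin(P[m],0).round(3),np.nanmax(P[m],0).round(3))
```

```text
top stop 239 [647.1 -42.8] [ 22.1 145.2] 10.6
[[623.0, 26.0], [650.0, -116.0], [671.0, -112.0], [645.0, 31.0]]
z 0.011756369334682715
top body 1187 [564.7 -60. ] [164.3 131.9] 14.6
[[469.0, -17.0], [502.0, -145.0], [661.0, -103.0], [627.0, 25.0]]
top handle 131 [477.2 -80.6] [ 62.8 103.6] 12.6
[[435.0, -37.0], [458.0, -138.0], [519.0, -124.0], [497.0, -23.0]]
tab 36 [ 0.4781 -0.0779  0.0624] [ 0.512 -0.037  0.075] [ 0.44  -0.132  0.056]
top leg 11 [568.6 -96.2] [ 65. 166.] 68.5
[[479.0, -96.0], [634.0, -157.0], [658.0, -96.0], [503.0, -36.0]]
tee 456 [ 0.364 -0.26   0.013] [ 0.46  -0.13   0.054]
coup 226 [0.426 0.161 0.012] [0.52  0.278 0.065]
roll 380 [0.4   0.331 0.012] [0.52  0.449 0.042]
scene stop 210 [639.4 -41.9] [ 44.7 150.4] 10.9
[[603.0, 28.0], [632.0, -120.0], [676.0, -111.0], [647.0, 36.0]]
z 0.012054056217372044
scene body 808 [562.6 -59. ] [169.7 134.1] 12.6
[[465.0, -12.0], [494.0, -143.0], [660.0, -106.0], [631.0, 25.0]]
scene handle 123 [479.3 -76.2] [ 66.3 103.4] 13.1
[[435.0, -33.0], [459.0, -134.0], [523.0, -119.0], [500.0, -18.0]]
tab 47 [ 0.4825 -0.0741  0.0614] [ 0.514 -0.035  0.072] [ 0.437 -0.131  0.056]
scene leg 935 [533.9 -54.5] [247.4 259.6] 0.3
[[410.0, 75.0], [411.0, -185.0], [658.0, -184.0], [657.0, 76.0]]
tee 411 [ 0.364 -0.262  0.012] [ 0.434 -0.163  0.044]
coup 567 [0.427 0.161 0.012] [0.52  0.28  0.063]
roll 711 [0.4   0.33  0.012] [0.52  0.449 0.046]
```

```bash
python3 -m crank '[[0.022,0.035,0,0,0,0],[0.022,0.035,0,0,0,0],[0.022,0.035,0,0,0,0],[0.022,0.035,0,0,0,0],[0.022,0.035,0,0,0,0],[0.022,0.035,0,0,0,0],[0.022,0.035,0,0,0,0],[0.022,0.035,0,0,0,0],[0.022,0.035,0,0,0,0],[0.022,0.035,0,0,0,0],[0.022,0.035,0,0,0,0],[0.022,0.035,0,0,0,0],[0.022,0.035,0,0,0,0],[0.022,0.035,0,0,0,0],[0.022,0.035,0,0,0,0],[0.022,0.035,0,0,0,0]]' 0
cat > shot.py <<'E'
import sys
from h import *
from rig import ctrl,optics
def wrist(name):
    o=ctrl.get_obs(); s=optics.snapshot("wrist"); T=tcpT(o)@s["hand_eye"]
    s=dict(s); s["T"]=T; np.savez(name+".npz",**s); cv2.imwrite(f"pics/{name}.png",s["img"][:,:,::-1]); return o,s
if __name__=="__main__":
    o,s=wrist(sys.argv[1]); print(o["clock"],o["position"].round(4),o["eef_rot"].round(3),o["joint_positions"].round(3),o["wrist_force"].round(1),o["width"]);
E
python3 shot.py w1
```

```text
clock: 1.7
position: [0.508, -0.0513, 0.3973]
eef_rot: [-0.003, 0.994, 0.112, -0.006]
wrist_force: [0.6, -0.3, 0.3]
width: 0.0002
1.7 [ 0.508  -0.0513  0.3973] [-0.003  0.994  0.112 -0.006] [ 0.158  0.413 -0.141  1.825  0.064  0.92  -1.358] [ 0.6 -0.3  0.3] 0.00016882576409594735
```

View pics/w1.png

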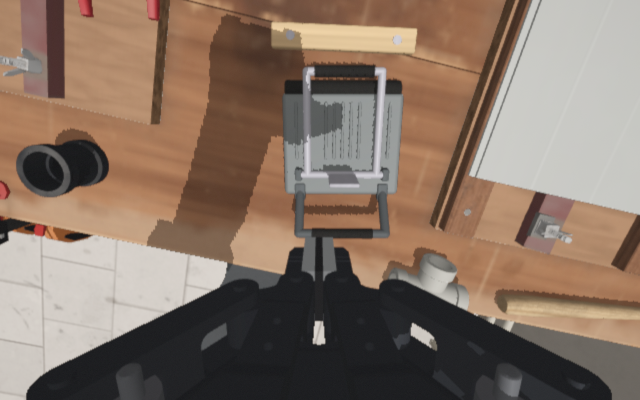

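Run:
```python
from h import *
s=np.load("w1.npz"); P=cloud(s,s["T"]); z=P[...,2]
print("T",s["T"].round(3)); 
zz=np.where(np.isnan(z),0,z)
v=np.clip((zz+.01)/.1*255,0,255).astype(np.uint8)
cv2.imwrite("pics/w1z.png",cv2.applyColorMap(v,cv2.COLORMAP_JET))
for y in range(20,400,40): print([round(1000*z[y,x]) if z[y,x]==z[y,x] else None for x in range(20,640,40)])
```

```text
T [[ 0.222  0.937  0.272  0.573]
 [-0.975  0.215  0.055 -0.036]
 [-0.007 -0.277  0.961  0.366]
 [ 0.     0.     0.     1.   ]]
[22, 26, 22, 21, 2, 1, 0, 0, 0, 1, -1, 0, 6, 50, 51, 52]
[59, 26, 21, 20, -1, -1, -1, 2, -1, 0, 0, 0, 29, 51, 52, 53]
[-1, 21, 21, 21, -1, -1, 0, 19, 20, 32, 0, 1, 48, 50, 53, 52]
[0, 1, 0, 0, -1, 1, 0, 21, 21, 29, 0, 10, 52, 51, 52, 52]
[60, 31, 7, 0, 1, 0, -1, 29, 56, 21, -1, 37, 53, 52, 50, 51]
[-1, 0, -2, -1, 0, 0, 0, 43, -2, 42, 0, 41, 23, 46, 22, 21]
[-751, -753, -750, -748, -750, -1, 0, 245, 243, 0, -1, -1, 1, 0, 22, 31]
[-750, -746, -751, -749, -753, 282, 273, 282, 281, None, 281, 35, 8, 16, 1, 1]
[-752, -750, -753, 300, 298, 276, 306, 294, 303, 305, -745, 297, 299, -454, -350, 0]
[-754, 314, 313, 309, 299, 319, 318, 311, 310, 319, 310, 298, 309, 312, 313, -226]
```

View pics/w1z.png

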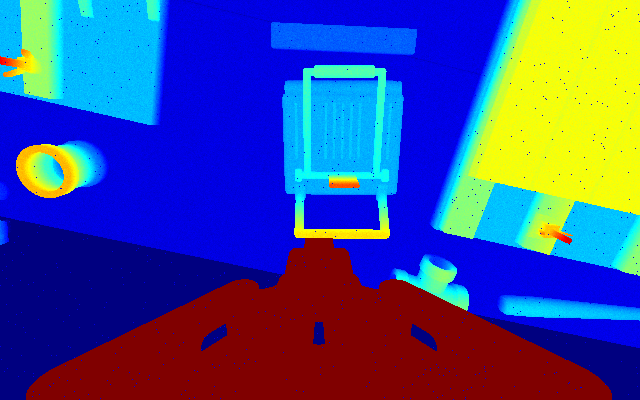

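The wrist view is clear: housing at columns 285–402 and rows 82–195, handle bar at row 234, tab at (343,183), batten at rows 22–54, tee at (440,285). I measure from this depth map.

```bash
cat > meas.py <<'E'
from h import *
def fit(P,name):
    c,sz,a=cv2.minAreaRect((P[:,:2]*1000).astype(np.float32)); b=cv2.boxPoints((c,sz,a))
    d=[b[1]-b[0],b[2]-b[1]]; d=max(d,key=np.linalg.norm); t=np.degrees(np.arctan2(-d[0],d[1])); t=(t+90)%180-90
    print(name,len(P),"c",np.round(c,1),"size",np.round(sz,1),"yaw(y-axis)",round(t,2),"z",np.nanmedian(P[:,2]).round(4)); return c,t
if __name__=="__main__":
    s=np.load("w1.npz"); P=cloud(s,s["T"]); z=P[...,2]
    def reg(c0,c1,r0,r1,z0,z1):
        m=np.zeros(z.shape,bool); m[r0:r1,c0:c1]=True; m&=(z>z0)&(z<z1)
        m=cv2.morphologyEx(m.astype(np.uint8),cv2.MORPH_OPEN,np.ones((2,2),np.uint8))>0
        return P[m]
    cs,ts=fit(reg(262,425,15,62,.006,.018),"stop")
    cb,tb=fit(reg(275,410,75,198,.013,.026),"body")
    ch,th=fit(reg(290,394,226,242,.044,.062),"handle")
    fit(reg(325,362,170,192,.058,.08),"tab")
    fit(reg(300,390,62,80,.024,.05),"foot")
    t=np.radians(tb); R=np.array([[np.cos(t),-np.sin(t)],[np.sin(t),np.cos(t)]])
    for k,v in dict(stop=cs,body=cb,handle=ch).items():
        print(k,"in lamp yaw frame",(R.T@np.array(v)).round(1))
E
python3 meas.py
```

```text
stop 3818 c [648.3 -44.8] size [ 24.2 151.6] yaw(y-axis) 11.05 z 0.0119
body 10889 c [544.9 -71.3] size [132.1 125.8] yaw(y-axis) -75.29 z 0.02
handle 955 c [474.3 -89.2] size [ 99.  117.7] yaw(y-axis) 11.32 z 0.0544
tab 204 c [503.7 -79.3] size [17.  35.8] yaw(y-axis) 12.99 z 0.0686
foot 1026 c [615.3 -54.2] size [16.2 88.4] yaw(y-axis) 12.61 z 0.0345
stop in lamp yaw frame [208.  615.7]
body in lamp yaw frame [207.3 508.9]
handle in lamp yaw frame [206.7 436.1]
```

```bash
cat > meas2.py <<'E'
from h import *
s=np.load("w1.npz"); P=cloud(s,s["T"]); z=P[...,2]
def line(c0,c1,r0,r1,z0,z1,n):
    Q=P[r0:r1,c0:c1].reshape(-1,3); Q=Q[(Q[:,2]>z0)&(Q[:,2]<z1)]
    for _ in range(4):
        vx,vy,x0,y0=cv2.fitLine(Q[:,:2].astype(np.float32),cv2.DIST_HUBER,0,.01,.01).ravel()
        d=(Q[:,0]-x0)*-vy+(Q[:,1]-y0)*vx; Q=Q[abs(d)<max(.008,2*np.median(abs(d)))]
    if vy<0: vx,vy=-vx,-vy
    t=(Q[:,0]-x0)*vx+(Q[:,1]-y0)*vy; lo,hi=np.percentile(t,[.5,99.5]); m=(lo+hi)/2
    print(n,len(Q),"mid",round(x0+m*vx,4),round(y0+m*vy,4),"len",round(hi-lo,4),"yaw",np.degrees(np.arctan2(-vx,vy)).round(2),"z",np.percentile(Q[:,2],[10,50,90]).round(3))
line(300,384,230,238,.047,.062,"handle")
line(328,360,176,190,.062,.08,"tabtop")
line(312,378,66,78,.024,.05,"foot")
line(274,414,22,54,.006,.018,"stop")
line(290,398,82,92,.010,.026,"roll")
line(290,400,183,194,.015,.026,"topedge")
print(s["T"][:3,3])
E
python3 meas2.py
```

```text
handle 668 mid 0.4541 -0.0859 len 0.0891 yaw 12.95 z [0.053 0.055 0.056]
tabtop 171 mid 0.51 -0.0735 len 0.0292 yaw 12.94 z [0.063 0.069 0.07 ]
foot 769 mid 0.6141 -0.0504 len 0.0643 yaw 12.7 z [0.033 0.035 0.036]
stop 3617 mid 0.6474 -0.0427 len 0.1428 yaw 10.25 z [0.011 0.012 0.013]
roll 918 mid 0.6016 -0.0536 len 0.1122 yaw 12.55 z [0.017 0.019 0.02 ]
topedge 1017 mid 0.4948 -0.0798 len 0.1211 yaw 13.36 z [0.019 0.02  0.022]
[ 0.57299374 -0.03570269  0.36561222]
```

```bash
python3 -m crank '[[0.003,-0.0014,0,0,0,0.143],[0.003,-0.0014,0,0,0,0.143],[0.003,-0.0014,0,0,0,0.143],[0.003,-0.0014,0,0,0,0.143],[0.003,-0.0014,0,0,0,0.143],[0.003,-0.0014,0,0,0,0.143],[0.003,-0.0014,0,0,0,0.143],[0.003,-0.0014,0,0,0,0.143],[0.003,-0.0014,0,0,0,0.143],[0.003,-0.0014,0,0,0,0.143],[0.003,-0.0014,0,0,0,0.143],[0,0,0,0,0,0]]' 0
cat > st.py <<'E'
from h import *
from rig import ctrl
from scipy.spatial.transform import Rotation as R
o=ctrl.get_obs(); T=tcpT(o)
print("t",o["clock"],"tcp",o["position"].round(4),"tips",(T[:3,3]+T[:3,2]*ctrl.tcp_to_tips).round(4),"grasp",(T[:3,3]+T[:3,2]*.155).round(4),"appr",T[:3,2].round(3),"yaw of tool y",np.degrees(np.arctan2(T[1,1],T[0,1])).round(2),"rv to vertical",np.cross(T[:3,2],[0,0,-1]).round(4),"F",o["wrist_force"].round(1),"M",o["wrist_torque"].round(2),"w",round(o["width"],4),"j",o["joint_positions"].round(2),ctrl.tcp_to_tips)
E
python3 st.py
```

```text
clock: 2.95
position: [0.5437, -0.0563, 0.392]
eef_rot: [-0.005, 0.592, 0.805, -0.013]
wrist_force: [-0.7, -0.6, -0.0]
width: 0.0004
t 2.95 tcp [ 0.5437 -0.0563  0.392 ] tips [ 0.5396 -0.0587  0.2186] grasp [ 0.5401 -0.0584  0.237 ] appr [-0.024 -0.014 -1.   ] yaw of tool y 17.33 rv to vertical [ 0.0139 -0.0236  0.    ] F [-0.7 -0.6 -0. ] M [ 0.03 -0.04  0.02] w 0.0004 j [ 0.42  0.52 -0.56  1.72  0.33  1.01  0.04] 0.1734
```

```bash
python3 -m crank '[[-0.003,-0.009,-0.03,0.014,-0.024,-0.077],[0,0,-0.04,0,0,0],[0,0,-0.04,0,0,0],[0,0,0,0,0,0]]' 0; python3 st.py
```

```text
clock: 3.35
position: [0.5399, -0.0666, 0.2801]
eef_rot: [0.001, 0.63, 0.777, 0.002]
wrist_force: [-0.8, 0.3, -0.3]
width: -0.0
t 3.35 tcp [ 0.5399 -0.0666  0.2801] tips [ 0.5406 -0.0664  0.1067] grasp [ 0.5405 -0.0664  0.1251] appr [ 0.004  0.001 -1.   ] yaw of tool y 11.9 rv to vertical [-0.0008  0.0041  0.    ] F [-0.8  0.3 -0.3] M [-0.06  0.04  0.  ] w -0.0 j [ 0.38  0.65 -0.46  1.86  0.42  0.72 -0.11] 0.1734
```

```bash
python3 -m crank '[[0,0,-0.035,0,0,0],[0,0,-0.028,0,0,0],[0,0,0,0,0,0]]' 0; python3 st.py; python3 shot.py w2
```

```text
clock: 3.65
position: [0.5418, -0.0664, 0.2196]
eef_rot: [0.004, 0.633, 0.775, 0.003]
wrist_force: [-0.1, -0.5, 0.6]
width: 0.0002
t 3.65 tcp [ 0.5418 -0.0664  0.2196] tips [ 0.5436 -0.0664  0.0462] grasp [ 0.5434 -0.0664  0.0646] appr [ 0.01 -0.   -1.  ] yaw of tool y 11.53 rv to vertical [0.0002 0.0103 0.    ] F [-0.1 -0.5  0.6] M [-0.02 -0.01 -0.01] w 0.0002 j [ 0.33  0.74 -0.4   1.9   0.49  0.59 -0.18] 0.1734
3.65 [ 0.5418 -0.0664  0.2196] [0.004 0.633 0.775 0.003] [ 0.335  0.739 -0.396  1.901  0.488  0.587 -0.177] [-0.1 -0.5  0.6] 0.00017892148565252751
```

View pics/w2.png

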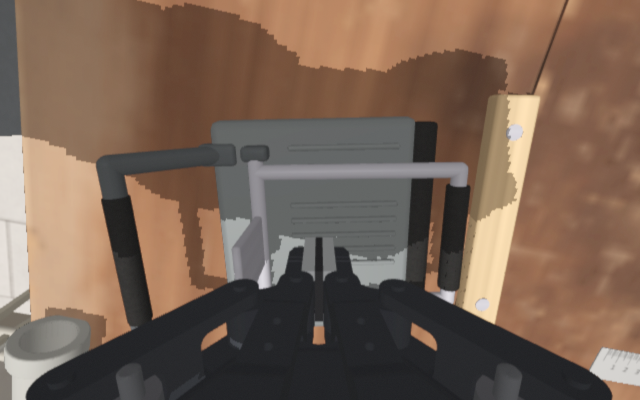

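The closed fingers stand inside the leg's U, with the tab at (247,255) to their left, which is the side they should push from. Pushing towards the handle next.

```bash
python3 -m crank '[[-0.008,-0.002,-0.004,0,0.01,0],[-0.008,-0.002,0,0,0,0.02],[-0.008,-0.002,0,0,0,0],[-0.006,-0.0015,0,0,0,0],[0,0,0,0,0,0]]' 0; python3 st.py;python3 -m crank '[[-0.004,-0.001,0,0,0,0],[-0.003,-0.001,0,0,0,0],[0,0,0,0,0,0]]' 0; python3 st.py; python3 shot.py w3
```

```text
clock: 4.2
position: [0.5126, -0.0742, 0.2244]
eef_rot: [0.007, 0.625, 0.781, 0.005]
wrist_force: [0.8, -0.2, 0.4]
width: -0.0002
t 4.2 tcp [ 0.5126 -0.0742  0.2244] tips [ 0.5155 -0.0745  0.0511] grasp [ 0.5152 -0.0744  0.0695] appr [ 0.017 -0.001 -1.   ] yaw of tool y 12.65 rv to vertical [0.0013 0.0168 0.    ] F [ 0.8 -0.2  0.4] M [-0.02  0.02  0.04] w -0.0002 j [ 0.36  0.7  -0.4   1.98  0.51  0.54 -0.17] 0.1734
clock: 4.5
position: [0.5056, -0.0764, 0.2254]
eef_rot: [0.008, 0.625, 0.781, 0.006]
wrist_force: [-0.5, 0.0, -0.2]
width: 0.0001
t 4.5 tcp [ 0.5056 -0.0764  0.2254] tips [ 0.5091 -0.0765  0.052 ] grasp [ 0.5087 -0.0765  0.0704] appr [ 0.02  -0.001 -1.   ] yaw of tool y 12.64 rv to vertical [0.001  0.0199 0.    ] F [-0.5  0.  -0.2] M [-0.03 -0.01 -0.03] w 0.0001 j [ 0.37  0.69 -0.39  2.    0.51  0.53 -0.17] 0.1734
4.5 [ 0.5056 -0.0764  0.2254] [0.008 0.625 0.781 0.006] [ 0.366  0.694 -0.393  1.997  0.51   0.526 -0.168] [-0.5  0.  -0.2] 5.932327426919528e-05
```

View pics/w3.png

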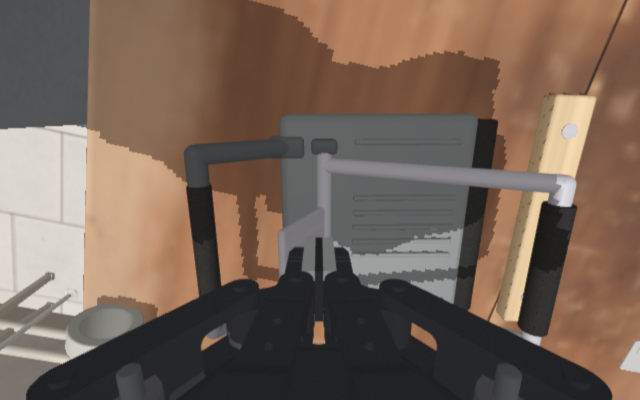

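```bash
python3 -m crank '[[0.003,0.001,-0.006,0,0.02,0],[0,0,-0.008,0,0,0],[-0.004,-0.001,-0.001,0,0,0],[-0.004,-0.001,-0.001,0,0,0],[0,0,0,0,0,0]]' 0; python3 st.py;python3 -m crank '[[-0.004,-0.001,-0.001,0,0,0],[-0.003,-0.001,-0.001,0,0,0],[0,0,0,0,0,0]]' 0; python3 st.py; python3 shot.py w4
```

```text
clock: 5.05
position: [0.5059, -0.0761, 0.2098]
eef_rot: [0.005, 0.624, 0.781, 0.005]
wrist_force: [-0.2, -0.5, 0.9]
width: 0.0
t 5.05 tcp [ 0.5059 -0.0761  0.2098] tips [ 0.5085 -0.0757  0.0365] grasp [ 0.5082 -0.0758  0.0549] appr [ 0.015  0.002 -1.   ] yaw of tool y 12.74 rv to vertical [-0.002   0.0148  0.    ] F [-0.2 -0.5  0.9] M [-0.    0.04 -0.01] w 0.0 j [ 0.35  0.72 -0.38  2.    0.53  0.5  -0.18] 0.1734
clock: 5.35
position: [0.503, -0.0767, 0.2098]
eef_rot: [0.011, 0.623, 0.782, 0.012]
wrist_force: [1.9, -0.1, 1.0]
width: -0.0002
t 5.35 tcp [ 0.503  -0.0767  0.2098] tips [ 0.5085 -0.0757  0.0365] grasp [ 0.5079 -0.0758  0.0549] appr [ 0.032  0.006 -0.999] yaw of tool y 12.85 rv to vertical [-0.0057  0.0316  0.    ] F [ 1.9 -0.1  1. ] M [-0.05 -0.18  0.02] w -0.0002 j [ 0.36  0.72 -0.37  2.02  0.53  0.47 -0.18] 0.1734
5.35 [ 0.503  -0.0767  0.2098] [0.011 0.623 0.782 0.012] [ 0.355  0.715 -0.371  2.017  0.533  0.47  -0.184] [ 1.9 -0.1  1. ] -0.00016276470576349943
```

View pics/w4.png

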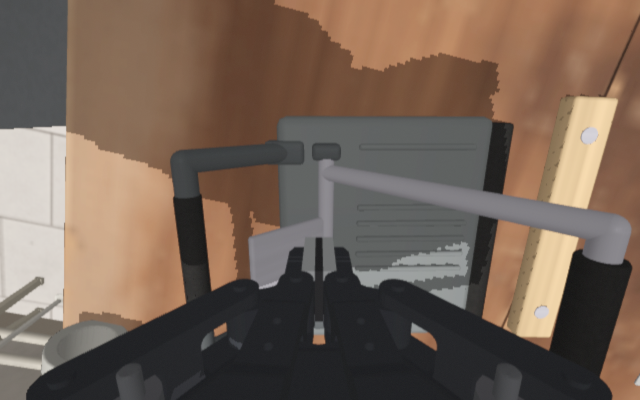

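The tips have stopped under about 2 N. I check the leg angle from the arm's slope in the depth map.

```bash
cat > leg.py <<'E'
import sys
from h import *
s=np.load(sys.argv[1]+".npz"); P=cloud(s,s["T"]); yaw=np.radians(12.9); H=np.array([.5125,-.0726])
ux=np.array([np.cos(yaw),np.sin(yaw)])
d=(P[...,:2]-H)@ux; l=(P[...,:2]-H)@np.array([-ux[1],ux[0]])
m=(P[...,2]>.034)&(d>.01)&(d<.085)&(abs(l-.038)<.008)&(P[...,2]<.15)
print(m.sum()); a=np.degrees(np.arctan2(P[...,2][m]-.025,d[m])); print(np.percentile(a,[10,50,90]))
k=np.polyfit(d[m],P[...,2][m],1); print("slope deg",np.degrees(np.arctan(k[0])),k)
E
python3 leg.py w4; python3 leg.py w3
```

```text
7644
[51.39338327 52.73214713 55.39648907]
slope deg 49.87909164725873 [1.18665901 0.03117509]
3400
[29.46714383 31.06321149 35.93896155]
slope deg 27.762471364935646 [0.5264034  0.02903259]
```

The leg is at about 50°, fully open. Retreating and moving over the handle, off-centre to lamp y ≈ +29 mm so the fingers clear the tab.

```bash
python3 -m crank '[[0.006,0.001,0,0,0.03,0],[0.0,0,0.04,0,0,0],[0,0,0.04,0,0,0],[0,0,0.03,0,0,0],[-0.03,0.01,0,0,0,0],[-0.03,0.009,0,0,0,0],[0,0,0,0,0,0]]' 0.5 40; python3 st.py; python3 shot.py w5; python3 leg.py w5
```

```text
clock: 6.1
position: [0.4397, -0.0587, 0.3167]
eef_rot: [-0.013, 0.625, 0.781, -0.008]
wrist_force: [-0.2, -0.4, -0.2]
width: 0.0429
t 6.1 tcp [ 0.4397 -0.0587  0.3167] tips [ 0.4343 -0.0581  0.1434] grasp [ 0.4349 -0.0582  0.1618] appr [-0.031  0.003 -1.   ] yaw of tool y 12.64 rv to vertical [-0.0034 -0.031  -0.    ] F [-0.2 -0.4 -0.2] M [ 0.01 -0.02  0.06] w 0.0429 j [ 0.46  0.48 -0.53  2.08  0.37  0.7  -0.09] 0.1734
6.1 [ 0.4397 -0.0587  0.3167] [-0.013  0.625  0.781 -0.008] [ 0.462  0.485 -0.534  2.081  0.37   0.701 -0.095] [-0.2 -0.4 -0.2] 0.042851035671685356
1672
[53.19971462 55.00941182 60.22926932]
slope deg 49.8273813096979 [1.18448793 0.03560609]
```

View pics/w5.png

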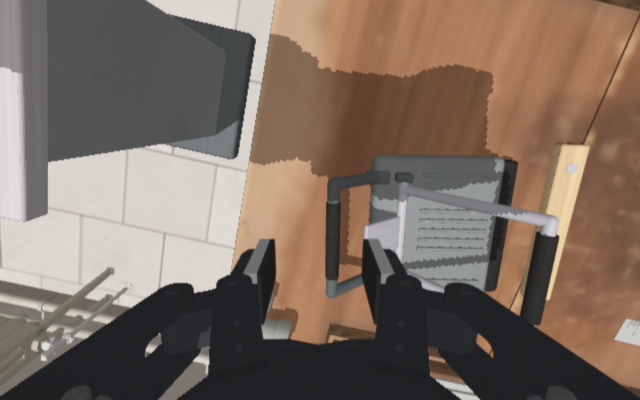

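Leg still open. The handle bar shows at columns 326–340, rows 195–285. I re-measure it from this closer view.

```bash
cat > hb.py <<'E'
import sys
from h import *
s=np.load(sys.argv[1]+".npz"); P=cloud(s,s["T"]); c0,c1,r0,r1=map(int,sys.argv[2:6]); z0,z1=map(float,sys.argv[6:8])
Q=P[r0:r1,c0:c1].reshape(-1,3); Q=Q[(Q[:,2]>z0)&(Q[:,2]<z1)]
vx,vy,x0,y0=cv2.fitLine(Q[:,:2].astype(np.float32),cv2.DIST_HUBER,0,.01,.01).ravel()
if vy<0: vx,vy=-vx,-vy
t=(Q[:,0]-x0)*vx+(Q[:,1]-y0)*vy; lo,hi=np.percentile(t,[.5,99.5])
for m in (lo,(lo+hi)/2,hi): print(round(x0+m*vx,4),round(y0+m*vy,4))
print(len(Q),"yaw",np.degrees(np.arctan2(-vx,vy)).round(2),"z",np.percentile(Q[:,2],[5,50,95]).round(4))
E
python3 hb.py w5 322 344 185 294 .046 .064
```

```text
0.4596 -0.1325
0.4491 -0.0864
0.4386 -0.0404
1559 yaw 12.86 z [0.0505 0.0545 0.056 ]
```

```bash
python3 -m crank '[[0.003,0.001,-0.02,-0.003,-0.031,0],[0,0,-0.03,0,0,0],[0,0,0,0,0,0]]' 0.5 40; python3 st.py
```

```text
clock: 6.45
position: [0.444, -0.0604, 0.2644]
eef_rot: [0.0, 0.627, 0.779, -0.001]
wrist_force: [-0.1, 0.2, -0.4]
width: 0.0423
t 6.45 tcp [ 0.444  -0.0604  0.2644] tips [ 0.4438 -0.0608  0.091 ] grasp [ 0.4438 -0.0607  0.1094] appr [-0.001 -0.002 -1.   ] yaw of tool y 12.39 rv to vertical [ 0.0022 -0.0011  0.    ] F [-0.1  0.2 -0.4] M [-0.06  0.07  0.01] w 0.0423 j [ 0.39  0.57 -0.45  2.13  0.47  0.54 -0.19] 0.1734
```

```bash
python3 -m crank '[[0,0.0035,-0.02,0.002,0,0.008],[0,0,-0.02,0,0,0],[0,0,-0.018,0,0,0],[0,0,0,0,0,0]]' 0.5 40; python3 st.py; python3 shot.py w6
```

```text
clock: 6.85
position: [0.4459, -0.0585, 0.2053]
eef_rot: [-0.0, 0.625, 0.781, -0.002]
wrist_force: [0.7, -0.8, 0.1]
width: 0.0429
t 6.85 tcp [ 0.4459 -0.0585  0.2053] tips [ 0.4452 -0.059   0.0319] grasp [ 0.4453 -0.059   0.0503] appr [-0.004 -0.003 -1.   ] yaw of tool y 12.7 rv to vertical [ 0.0031 -0.0038  0.    ] F [ 0.7 -0.8  0.1] M [-0.02  0.01 -0.02] w 0.0429 j [ 0.3   0.68 -0.33  2.17  0.58  0.39 -0.28] 0.1734
6.85 [ 0.4459 -0.0585  0.2053] [-0.     0.625  0.781 -0.002] [ 0.305  0.675 -0.33   2.167  0.576  0.387 -0.277] [ 0.7 -0.8  0.1] 0.04286992834395872
```

View pics/w6.png

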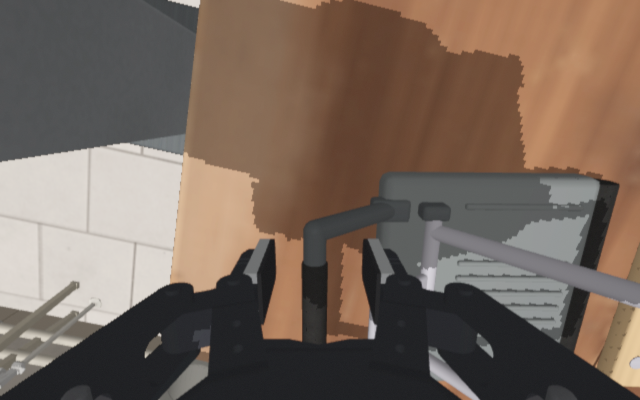

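The bar sits between the pads at (315,290), near centre, with no contact yet. Closing.

```bash
python3 -m crank '[[0,0,0,0,0,0],[0,0,0,0,0,0],[0,0,0,0,0,0],[0,0,0,0,0,0],[0,0,0,0,0,0],[0,0,0,0,0,0]]' 0 45; python3 st.py
```

```text
clock: 7.5
position: [0.446, -0.0593, 0.2089]
eef_rot: [0.001, 0.626, 0.78, -0.002]
wrist_force: [-1.0, 0.6, -2.8]
width: 0.0087
t 7.5 tcp [ 0.446  -0.0593  0.2089] tips [ 0.4458 -0.0601  0.0355] grasp [ 0.4458 -0.06    0.0539] appr [-0.001 -0.004 -1.   ] yaw of tool y 12.54 rv to vertical [ 0.0044 -0.0012  0.    ] F [-1.   0.6 -2.8] M [ 0.05  0.13 -0.  ] w 0.0087 j [ 0.31  0.67 -0.34  2.17  0.57  0.39 -0.27] 0.1734
```

```bash
python3 -m crank '[[0.005,0.001,-0.003,0,0,-0.013],[0.005,0.001,0,0,0,-0.013],[0.005,0.001,0,0,0,-0.01],[0.004,0.001,0,0,0,0],[0,0,0,0,0,0]]' 0; python3 st.py; python3 shot.py w7
```

```text
clock: 8.0
position: [0.455, -0.0551, 0.2079]
eef_rot: [-0.008, 0.638, 0.769, -0.016]
wrist_force: [-0.2, -0.6, -2.5]
width: 0.0084
t 8.0 tcp [ 0.455  -0.0551  0.2079] tips [ 0.4494 -0.0577  0.0346] grasp [ 0.45   -0.0574  0.053 ] appr [-0.032 -0.015 -0.999] yaw of tool y 10.62 rv to vertical [ 0.0153 -0.0322  0.    ] F [-0.2 -0.6 -2.5] M [ 0.06 -0.02  0.07] w 0.0084 j [ 0.3   0.68 -0.34  2.13  0.54  0.45 -0.29] 0.1734
8.0 [ 0.455  -0.0551  0.2079] [-0.008  0.638  0.769 -0.016] [ 0.296  0.68  -0.337  2.133  0.544  0.447 -0.292] [-0.2 -0.6 -2.5] 0.008353173942406596
```

View pics/w7.png

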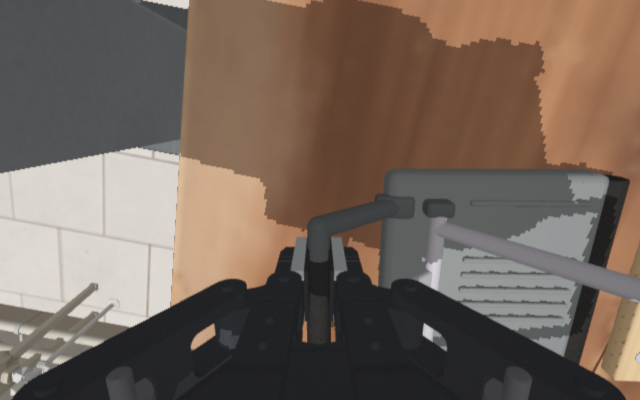

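```bash
python3 -m crank '[[0.006,0.001,0,0.008,-0.03,0],[0.008,0.001,0,0.005,-0.03,0],[0.006,0.001,0,0.003,-0.02,0],[0,0,0,0,-0.01,0]]' 0; python3 st.py
```

```text
clock: 8.45
position: [0.4518, -0.0543, 0.2081]
eef_rot: [0.002, 0.64, 0.768, -0.011]
wrist_force: [2.3, 1.2, -4.0]
width: 0.0081
t 8.45 tcp [ 0.4518 -0.0543  0.2081] tips [ 0.4499 -0.0578  0.0347] grasp [ 0.4501 -0.0574  0.0531] appr [-0.011 -0.02  -1.   ] yaw of tool y 10.43 rv to vertical [ 0.0203 -0.011   0.    ] F [ 2.3  1.2 -4. ] M [ 0.38 -0.52  0.06] w 0.0081 j [ 0.28  0.67 -0.31  2.15  0.56  0.41 -0.31] 0.1734
```

```bash
python3 -m crank '[[0.015,0.003,0,0.02,-0.01,0],[0.015,0.003,0,0,0,0]]' 0; python3 st.py
```

```text
clock: 8.65
position: [0.467, -0.0512, 0.2075]
eef_rot: [-0.014, 0.642, 0.766, -0.022]
wrist_force: [-24.3, -1.7, 27.9]
width: 0.0079
t 8.65 tcp [ 0.467  -0.0512  0.2075] tips [ 0.4585 -0.0539  0.0344] grasp [ 0.4594 -0.0536  0.0527] appr [-0.049 -0.016 -0.999] yaw of tool y 10.06 rv to vertical [ 0.0155 -0.0489  0.    ] F [-24.3  -1.7  27.9] M [-0.31  5.05 -0.23] w 0.0079 j [ 0.29  0.69 -0.35  2.1   0.52  0.49 -0.29] 0.1734
```

```bash
cat > sc.py <<'E'
import sys
from h import *
from rig import ctrl,optics
n=sys.argv[1]
s=optics.snapshot("scene"); np.savez(n+"s.npz",**s); c=(280,100,440,220) 
cv2.imwrite(f"pics/{n}s.png",cv2.resize(s["img"][c[1]:c[3],c[0]:c[2],::-1],None,fx=5,fy=5,interpolation=cv2.INTER_CUBIC))
E
python3 sc.py a1; python3 shot.py w8; python3 st.py
```

```text
8.7 [ 0.4685 -0.0508  0.2074] [-0.013  0.642  0.766 -0.021] [ 0.292  0.695 -0.352  2.093  0.525  0.49  -0.29 ] [-16.3  -1.7  17.6] 0.0081399500579423
t 8.75 tcp [ 0.4687 -0.0509  0.2074] tips [ 0.461  -0.0533  0.0342] grasp [ 0.4618 -0.0531  0.0526] appr [-0.044 -0.014 -0.999] yaw of tool y 10.09 rv to vertical [ 0.0142 -0.0441  0.    ] F [-16.9  -0.8  19. ] M [-0.24  3.68 -0.26] w 0.008 j [ 0.29  0.69 -0.35  2.09  0.53  0.49 -0.29] 0.1734
```

View pics/a1s.png

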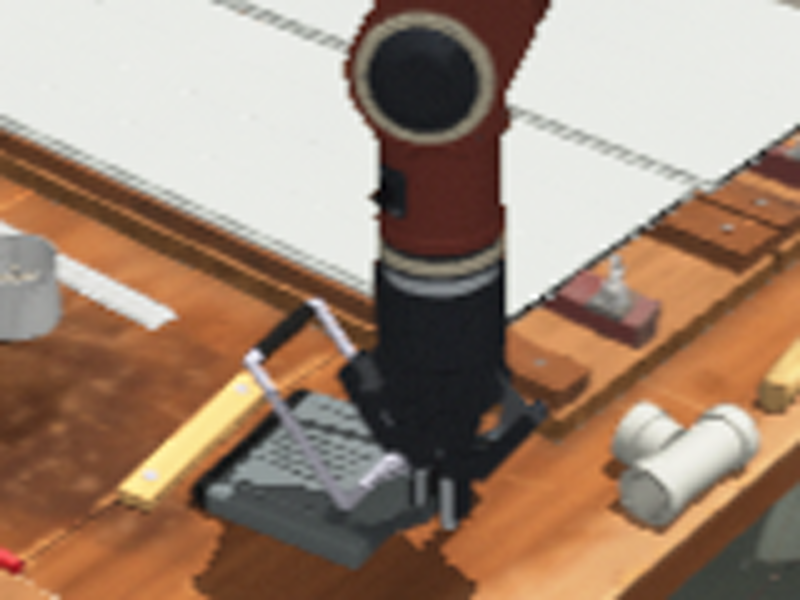

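View pics/w8.png

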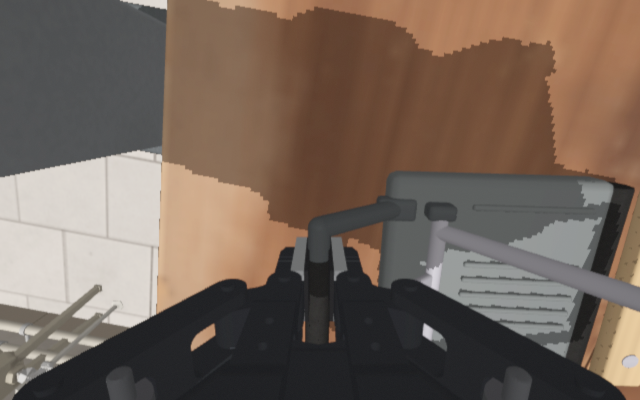

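```bash
python3 hb.py w8 610 640 200 290 -.01 .03 2>/dev/null | tail -1; python3 -m crank '[[0.0,0,0.006,0.01,-0.03,0],[0.004,0.001,0.006,0,-0.02,0],[0,0,0,0,0,0]]' 0; python3 st.py
```

```text
2472 yaw 43.39 z [-0.0004  0.0074  0.02  ]
clock: 9.05
position: [0.4711, -0.0516, 0.2187]
eef_rot: [0.003, 0.644, 0.765, -0.002]
wrist_force: [1.0, 0.2, -3.4]
width: 0.0085
t 9.05 tcp [ 0.4711 -0.0516  0.2187] tips [ 0.4714 -0.0527  0.0453] grasp [ 0.4714 -0.0526  0.0637] appr [ 0.002 -0.006 -1.   ] yaw of tool y 9.82 rv to vertical [0.0062 0.0019 0.    ] F [ 1.   0.2 -3.4] M [ 0.04  0.14 -0.1 ] w 0.0085 j [ 0.3   0.67 -0.36  2.1   0.53  0.46 -0.29] 0.1734
```

```bash
python3 -m crank '[[0.005,0.001,0.001,0.005,0,0.01],[0.004,0.001,0.0,0,-0.01,0],[0,0,0,0,0,0]]' 0; python3 st.py;python3 sc.py a2; python3 shot.py w9
```

```text
clock: 9.35
position: [0.4788, -0.0509, 0.2185]
eef_rot: [0.002, 0.641, 0.768, -0.001]
wrist_force: [-2.3, -0.1, -2.7]
width: 0.008
t 9.35 tcp [ 0.4788 -0.0509  0.2185] tips [ 0.4791 -0.0517  0.0451] grasp [ 0.4791 -0.0516  0.0635] appr [ 0.002 -0.005 -1.   ] yaw of tool y 10.31 rv to vertical [0.0046 0.0019 0.    ] F [-2.3 -0.1 -2.7] M [-0.03  0.62 -0.07] w 0.008 j [ 0.3   0.68 -0.37  2.08  0.52  0.47 -0.28] 0.1734
9.4 [ 0.4788 -0.0509  0.2185] [ 0.002  0.641  0.768 -0.001] [ 0.304  0.677 -0.365  2.077  0.523  0.474 -0.28 ] [-4.1 -1.2 -3. ] 0.008325719875748627
```

View pics/a2s.png

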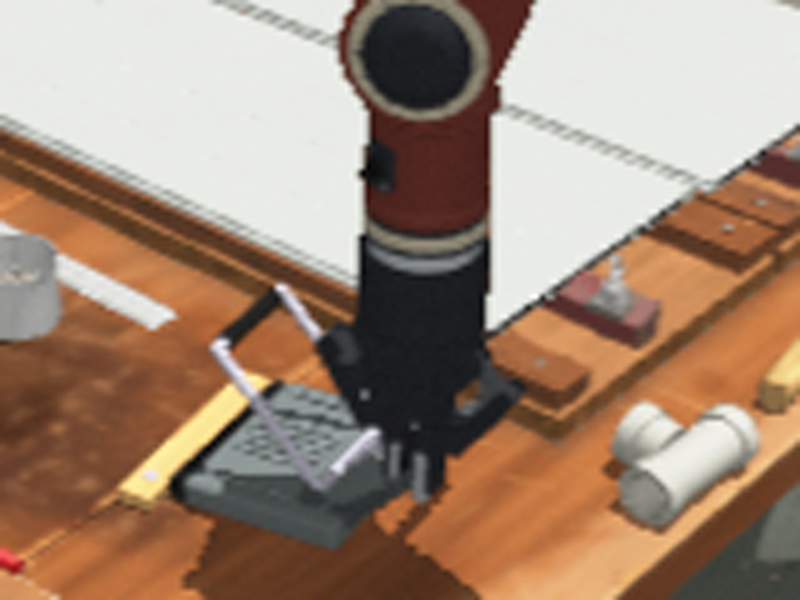

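View pics/w9.png

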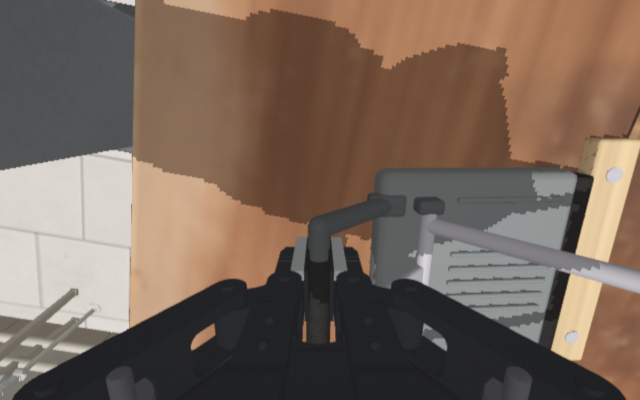

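The roll is now flush against the batten, along (580,185)–(550,345), and the leg is still open. Next I tip the lamp up along an arc about the bottom axis.

```bash
python3 -m crank '[[0.003,0.001,0.010,0,0,0],[0.004,0.001,0.010,0,0,0],[0.005,0.001,0.009,0,0,0],[0.006,0.001,0.009,0,0,0],[0,0,0,0,0,0]]' 0
cat >> st.py <<'E'
g=T[:3,3]+T[:3,2]*.155; d=g[0]*.983+g[1]*.184-.608; h=g[2]-.0035-.010
print("theta by height",np.degrees(np.arcsin(np.clip(h/.1552,-1,1))).round(1),"by atan",np.degrees(np.arctan2(h,-d)).round(1),"radius",np.hypot(d,h).round(4),"side",(-g[0]*.184+g[1]*.983).round(4))
E
python3 st.py
```

```text
clock: 9.95
position: [0.4977, -0.0479, 0.2562]
eef_rot: [0.001, 0.64, 0.768, -0.003]
wrist_force: [-3.0, -0.6, -2.3]
width: 0.0082
t 9.95 tcp [ 0.4977 -0.0479  0.2562] tips [ 0.4973 -0.0491  0.0828] grasp [ 0.4973 -0.0489  0.1012] appr [-0.003 -0.007 -1.   ] yaw of tool y 10.37 rv to vertical [ 0.0067 -0.0026  0.    ] F [-3.  -0.6 -2.3] M [-0.03  0.95 -0.03] w 0.0082 j [ 0.34  0.64 -0.43  2.    0.46  0.6  -0.23] 0.1734
theta by height 34.4 by atan 34.4 radius 0.1553 side -0.1396
```

Radius comes out at 155 mm, as it should. Continuing.

```bash
python3 -m crank '[[0.006,0.001,0.009,0,0,0],[0.0065,0.001,0.0085,0,0,0],[0.007,0.0013,0.008,0,0,0],[0.0075,0.0014,0.0075,0,0,0],[0.008,0.0015,0.007,0,0,0],[0.0085,0.0015,0.0065,0,0,0],[0,0,0,0,0,0]]' 0;  python3 st.py
```

```text
clock: 10.65
position: [0.5455, -0.0389, 0.305]
eef_rot: [0.002, 0.639, 0.769, -0.001]
wrist_force: [-2.1, 0.3, 0.4]
width: 0.0079
t 10.65 tcp [ 0.5455 -0.0389  0.305 ] tips [ 0.5459 -0.0397  0.1316] grasp [ 0.5458 -0.0396  0.15  ] appr [ 0.002 -0.004 -1.   ] yaw of tool y 10.52 rv to vertical [0.0045 0.002  0.    ] F [-2.1  0.3  0.4] M [-0.04  0.83  0.01] w 0.0079 j [ 0.34  0.62 -0.48  1.83  0.4   0.78 -0.17] 0.1734
theta by height 61.6 by atan 60.0 radius 0.1576 side -0.1394
```

```bash
python3 -m crank '[[0.009,0.0017,0.004,0,0,0],[0.0097,0.0018,0.0035,0,0,0],[0.010,0.0019,0.003,0,0,0],[0.010,0.0019,0.0025,0,0,0],[0.0105,0.002,0.001,0,0,0],[0.0105,0.002,0.0005,0,0,0],[0,0,0,0,0,0]]' 0;  python3 st.py; python3 sc.py a3
```

```text
clock: 11.35
position: [0.6032, -0.0274, 0.326]
eef_rot: [0.0, 0.64, 0.769, -0.008]
wrist_force: [-1.6, -0.4, -7.0]
width: 0.0083
t 11.35 tcp [ 0.6032 -0.0274  0.326 ] tips [ 0.6015 -0.0296  0.1526] grasp [ 0.6017 -0.0293  0.171 ] appr [-0.01  -0.012 -1.   ] yaw of tool y 10.48 rv to vertical [ 0.0125 -0.0097  0.    ] F [-1.6 -0.4 -7. ] M [-0.1   0.4  -0.06] w 0.0083 j [ 0.3   0.67 -0.49  1.65  0.38  0.93 -0.15] 0.1734
theta by height 90.0 by atan 82.1 radius 0.159 side -0.1395
```

View pics/a3s.png

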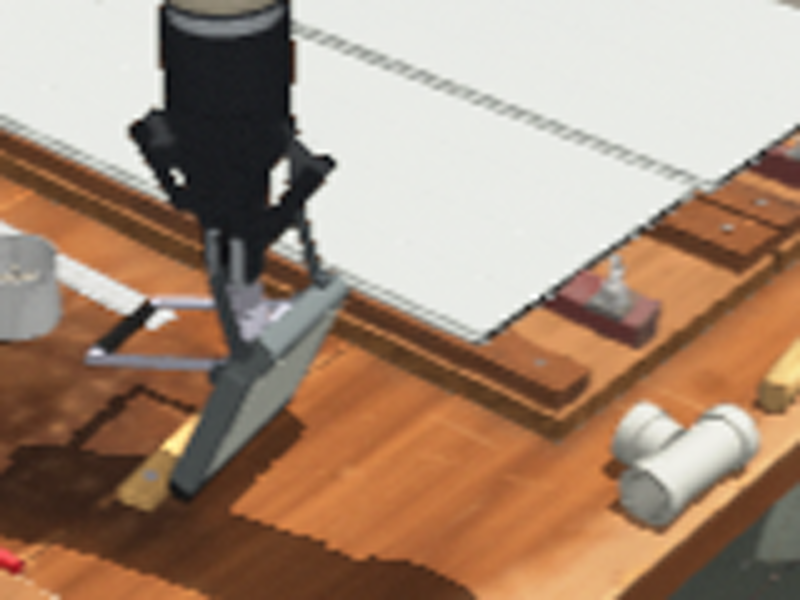

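The scene view shows the lamp about 70° up and square to the stop. Fz is near −7 N and the radius reads 159 mm, so it is lifted roughly 4 mm off the bench. I lower it back onto the bench, then continue over.

```bash
python3 -m crank '[[0,0,-0.003,0.01,-0.01,0],[0,0,-0.002,0,0,0],[0,0,0,0,0,0]]' 0;  python3 st.py; python3 -m crank '[[0.010,0.002,0,0,0,0],[0.0105,0.002,-0.001,0,0,0],[0.0105,0.002,-0.0015,0,0,0],[0.0105,0.002,-0.002,0,0,0],[0,0,0,0,0,0]]' 0;  python3 st.py
```

```text
clock: 11.7
position: [0.6038, -0.028, 0.3261]
eef_rot: [0.005, 0.64, 0.768, 0.002]
wrist_force: [-0.9, -0.7, -5.4]
width: 0.008
t 11.7 tcp [ 0.6038 -0.028   0.3261] tips [ 0.6055 -0.0287  0.1527] grasp [ 0.6053 -0.0287  0.1711] appr [ 0.01  -0.004 -1.   ] yaw of tool y 10.42 rv to vertical [0.0042 0.0101 0.    ] F [-0.9 -0.7 -5.4] M [-0.1   0.24 -0.04] w 0.008 j [ 0.3   0.67 -0.49  1.65  0.38  0.91 -0.15] 0.1734
theta by height 90.0 by atan 83.4 radius 0.1586 side -0.1395
clock: 12.2
position: [0.6491, -0.0191, 0.324]
eef_rot: [0.007, 0.64, 0.768, 0.003]
wrist_force: [-1.6, -1.1, 0.9]
width: 0.008
t 12.2 tcp [ 0.6491 -0.0191  0.324 ] tips [ 0.6517 -0.0199  0.1506] grasp [ 0.6515 -0.0198  0.169 ] appr [ 0.015 -0.004 -1.   ] yaw of tool y 10.43 rv to vertical [0.0044 0.0153 0.    ] F [-1.6 -1.1  0.9] M [-0.25  0.6  -0.03] w 0.008 j [ 0.26  0.73 -0.48  1.52  0.39  0.97 -0.15] 0.1734
theta by height 90.0 by atan 100.5 radius 0.1582 side -0.1394
```

```bash
python3 -m crank '[[0.010,0.002,-0.004,0,0.01,0],[0.010,0.002,-0.005,0,0,0],[0.010,0.002,-0.006,0,0,0],[0,0,0,0,0,0]]' 0;  python3 st.py; python3 sc.py a4
```

```text
clock: 12.6
position: [0.6832, -0.0128, 0.3117]
eef_rot: [0.008, 0.64, 0.768, 0.004]
wrist_force: [-2.4, -1.7, -1.3]
width: 0.0082
t 12.6 tcp [ 0.6832 -0.0128  0.3117] tips [ 0.6862 -0.0134  0.1383] grasp [ 0.6859 -0.0133  0.1567] appr [ 0.017 -0.004 -1.   ] yaw of tool y 10.4 rv to vertical [0.0037 0.0173 0.    ] F [-2.4 -1.7 -1.3] M [-0.18  0.52 -0.08] w 0.0082 j [ 0.23  0.79 -0.47  1.42  0.4   1.01 -0.14] 0.1734
theta by height 67.3 by atan 114.0 radius 0.1568 side -0.1393
```

View pics/a4s.png

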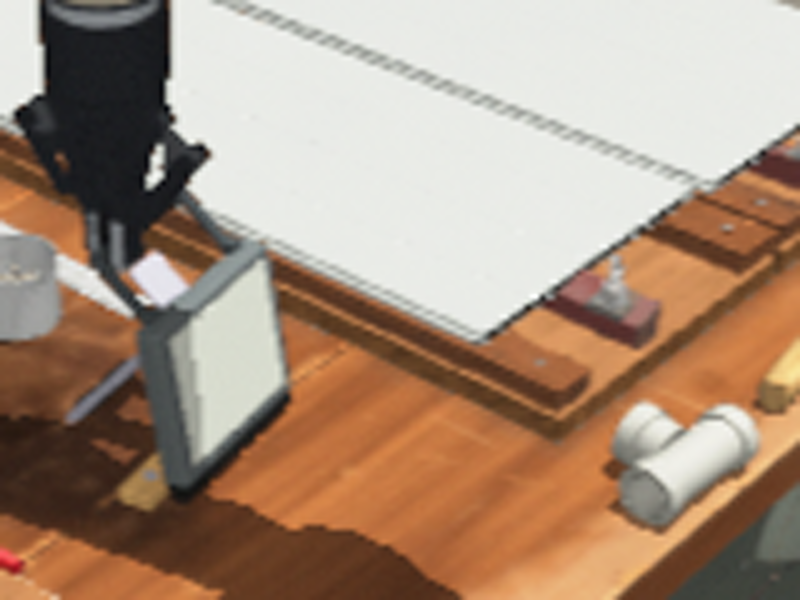

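The lamp is now just past upright, square to the batten, with the leg behind it and its foot still slightly up. Pushing on over.

```bash
python3 -m crank '[[0.008,0.0015,-0.005,0,0.01,0],[0.007,0.0013,-0.005,0,0,0],[0.003,0.0005,-0.003,0,0,0],[0,0,0,0,0,0]]' 0;  python3 st.py; python3 sc.py a5; python3 shot.py w10
```

```text
clock: 13.05
position: [0.7009, -0.0087, 0.3042]
eef_rot: [0.003, 0.64, 0.768, -0.0]
wrist_force: [-2.9, -2.0, -2.9]
width: 0.0081
t 13.05 tcp [ 0.7009 -0.0087  0.3042] tips [ 0.7017 -0.0095  0.1308] grasp [ 0.7016 -0.0094  0.1492] appr [ 0.005 -0.005 -1.   ] yaw of tool y 10.36 rv to vertical [0.0045 0.0049 0.    ] F [-2.9 -2.  -2.9] M [-0.44  0.52 -0.03] w 0.0081 j [ 0.22  0.83 -0.46  1.36  0.4   1.04 -0.14] 0.1734
theta by height 61.0 by atan 120.5 radius 0.1575 side -0.1384
13.1 [ 0.7006 -0.0089  0.3038] [ 0.003  0.64   0.768 -0.001] [ 0.216  0.829 -0.464  1.362  0.399  1.039 -0.139] [-5.3 -1.5  5.6] 0.007830198338707213
```

View pics/a5s.png

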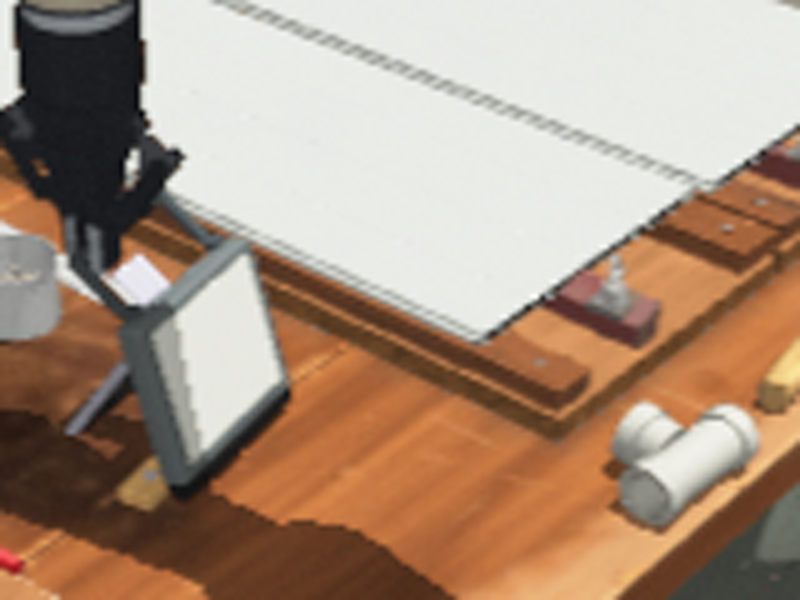

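View pics/w10.png

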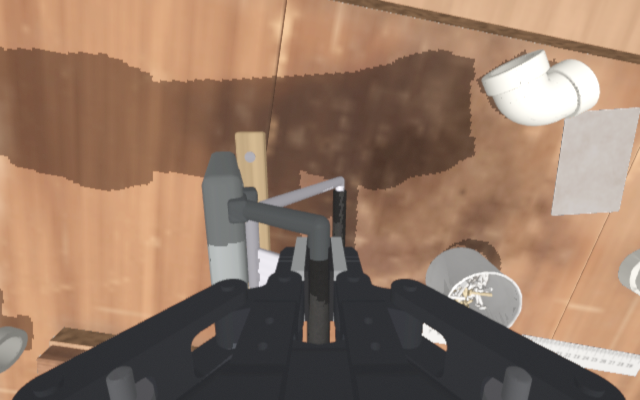

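The foot shows at (338,215), behind the batten at (255,190). I check its height.

```bash
python3 st.py|tail -2; python3 hb.py w10 336 344 194 228 -.02 .05
cat > fin.py <<'E'
import sys
from h import *
# face plane & leaning from the scene camera
s=np.load(sys.argv[1]+".npz"); P=cloud(s); u=np.array([.983,.184]); S=np.array([.6474,-.0427])
d=(P[...,:2]-S)@u; l=(P[...,:2]-S)@np.array([-.184,.983])
m=(abs(d+.01)<.06)&(abs(l)<.05)&(P[...,2]>.03)&(P[...,2]<.10); 
h=s["img"]; br=(h.min(-1)>150); m&=br
A=np.c_[P[...,:2][m],np.ones(m.sum())]; 
Q=np.c_[d[m],l[m],P[...,2][m]]; 
for _ in range(4):
    c=Q.mean(0); n=np.linalg.svd(Q-c,full_matrices=False)[2][2]; r=abs((Q-c)@n); Q=Q[r<max(.003,2*np.median(r))]
n*=-np.sign(n[0]); print(len(Q),"c",c.round(4),"n",n.round(3),"lean deg",np.degrees(np.arcsin(n[2])).round(1),"yaw vs stop",np.degrees(np.arctan2(n[1],-n[0])).round(1))
z=.01; dd=c[0]-(n[2]*(z-c[2]))/n[0]; print("face plane at z=10mm, stop x:",dd.round(4),"-> axis ~",(dd+.010/np.cos(np.radians(15))).round(4))
E
python3 fin.py a5s
```

```text
t 13.15 tcp [ 0.7006 -0.009   0.3039] tips [ 0.7014 -0.0097  0.1305] grasp [ 0.7013 -0.0097  0.1489] appr [ 0.004 -0.004 -1.   ] yaw of tool y 10.34 rv to vertical [0.0045 0.0044 0.    ] F [-4.  -2.6  5.1] M [-0.38  0.93 -0.03] w 0.0078 j [ 0.22  0.83 -0.46  1.36  0.4   1.04 -0.14] 0.1734
theta by height 60.7 by atan 120.5 radius 0.157 side -0.1385
0.7253 -0.0367
0.7222 -0.0216
0.7192 -0.0065
270 yaw 11.45 z [0.0099 0.0113 0.0126]
369 c [-0.0154 -0.0021  0.0648] n [-0.963  0.008  0.27 ] lean deg 15.7 yaw vs stop 0.5
face plane at z=10mm, stop x: -0.0308 -> axis ~ -0.0204
```

The numbers agree: lean 15.7°, yaw within 0.5° of the stop, roll axis at about −20 mm in the stop frame, foot on the bench. Releasing and retreating upward.

```bash
python3 -m crank '[[0,0,0,0,0,0],[0,0,0,0,0,0],[0,0,0,0,0,0],[0,0,0,0,0,0]]' 0.35; python3 st.py|head -1; python3 -m crank '[[0,0,0.01,0,0,0],[0,0,0.015,0,0,0],[0,0,0.02,0,0,0],[0,0,0.03,0,0,0],[0,0,0.04,0,0,0],[0,0,0,0,0,0]]' 0.35; python3 sc.py a6; python3 shot.py w11; python3 fin.py a6s
```

```text
clock: 13.55
position: [0.7016, -0.008, 0.3017]
eef_rot: [0.003, 0.64, 0.768, 0.002]
wrist_force: [0.1, -0.4, 0.7]
width: 0.0301
t 13.55 tcp [ 0.7016 -0.008   0.3017] tips [ 0.7029 -0.0082  0.1283] grasp [ 0.7027 -0.0081  0.1467] appr [ 0.007 -0.001 -1.   ] yaw of tool y 10.39 rv to vertical [0.0008 0.0075 0.    ] F [ 0.1 -0.4  0.7] M [ 0.03 -0.02 -0.01] w 0.0301 j [ 0.22  0.83 -0.47  1.36  0.4   1.03 -0.14] 0.1734
clock: 14.15
position: [0.7015, -0.007, 0.4262]
eef_rot: [0.004, 0.64, 0.769, 0.005]
wrist_force: [1.1, -0.6, 0.9]
width: 0.0302
14.2 [ 0.7009 -0.0072  0.4233] [0.002 0.64  0.769 0.003] [ 0.222  0.729 -0.501  1.216  0.341  1.27  -0.085] [-0.9  0.5  0.3] 0.030079847755216115
384 c [-0.0158 -0.0009  0.066 ] n [-0.965  0.013  0.262] lean deg 15.2 yaw vs stop 0.7
face plane at z=10mm, stop x: -0.031 -> axis ~ -0.0206
```

View pics/a6s.png

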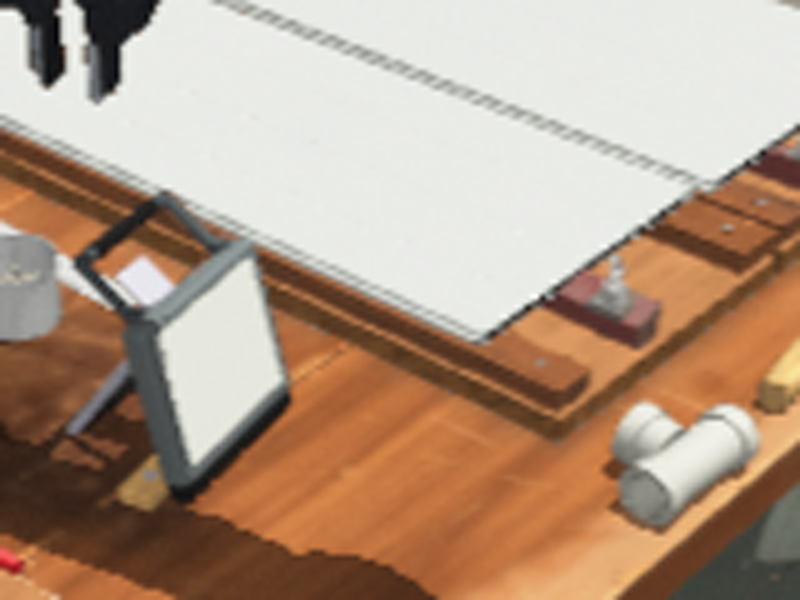

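View pics/w11.png

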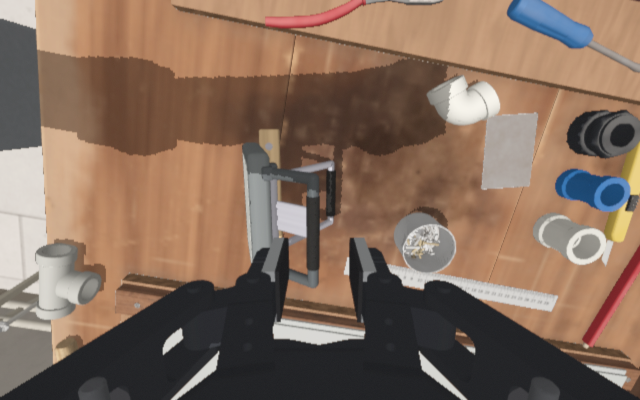

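The lamp stands free, with the fingers clear of it. Last check is the foot height and lateral position, then I hand in.

```bash
python3 hb.py w11 328 335 172 212 -.02 .04
python3 - <<'E'
from h import *
s=np.load("w11.npz");P=cloud(s,s["T"])[165:220,324:340].reshape(-1,3);P=P[abs(P[:,2])<.04];print(np.histogram(P[:,2],bins=[-.01,-.003,.003,.006,.009,.012,.015,.02,.04]))
print("lateral of foot in stop frame",(np.array([.722,-.0216])-[.6474,-.0427])@[-.184,.983])
E
python3 -c "
from rig import ctrl
print(ctrl.hand_in())"
```

```text
0.729 -0.0557
0.7241 -0.0308
0.7192 -0.0058
280 yaw 11.18 z [0.0096 0.0114 0.0129]
(array([  0, 362,  11,  98, 286,  98,   9,  13]), array([-0.01 , -0.003,  0.003,  0.006,  0.009,  0.012,  0.015,  0.02 ,
        0.04 ]))
lateral of foot in stop frame 0.007014900000000001
the job is handed in; nothing more can be done
None
```

The lamp is standing on its open leg against the bench stop, and I handed the job in at about 14 s of the 56 s allowed.

I swung the leg open with the closed fingers on the tab. I then gripped the handle to one side of the tab, slid the lamp home to the stop, tipped it up onto the leg and released it.

**Last checks from the camera images, after release:**

| Check | Measured | Allowed |
|---|---|---|
| Leg opening, before tipping | about 50° (0.87 rad) | over 0.80 rad |
| Lean | about 15° | 7 to 22° |
| Squareness to the stop | within 1° | 0.15 rad (8.6°) |
| Roll axis in the stop frame | about −21 mm | −34 to −16 mm |
| Foot centre height | about 5–6 mm | below 12 mm |
| Sideways offset (foot, in the stop frame) | within about 10 mm | 70 mm |

- **Not re-measured:** I did not measure the leg angle again once the lamp was standing; the foot height and lean imply it stayed open. I never touched the tee, coupling or roll, but I did not re-measure them at the end.
- **Went less smoothly:** While sliding the lamp flat, the push stuck and the wrist force reached about 37 N, against the 120 N limit. Lifting the handle slightly cleared it. Partway through tipping, the lamp also hung a few millimetres off the bench before settling back down.

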